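# Return a tape roll through the flap of the stores box

## Task

Push the amber tape roll along the feed deck, in through the orange hanging flap of the green return box, until it has dropped off the deck and lies completely inside on the floor of the box; then draw the hand back out so that the flap swings fully shut behind it. Only push with the fingers: the roll is never to be lifted, picked up or turned over, and the three reels on the left margin of the deck are to be left where they are.

Things in the scene. Friction and masses are not known exactly. Their poses are not given: they have to be found in the camera images.
- return_box: Fixed green box with a clear roof and, before it, an aluminium feed deck. Origin on the desk under the middle of the closed flap; x points level into the box (push direction), y left across the mouth, z up. Deck: top 18 mm above the desk, y = -100 to +165 mm, x = -200 to +6 mm, where it ends in a sharp step 12 mm down to the inner floor. Inside 108 mm wide, back wall at x = +120 mm.
- sill (a point): Point on the deck's top in the middle of the mouth, exactly under the closed flap; same axes as return_box. The step down to the inner floor is 6 mm past it. Two steel guides, 16 mm high, funnel in to the mouth: inner faces about 90 mm either side of the middle line at x = -100 mm, 52 mm at x = -20 mm.
- header (a point): Middle of the header's lower edge over the mouth, 122 mm above the deck; roof behind it at this height. Posts either side leave 106 mm (x = -8 to +6 mm, y = 53 to 67 mm). An upright hand can push only until its tips are some 60 mm before the flap, then meets the header; tilted some 40 degrees, fingertips leading, low on the deck, the tips can go 20 mm past the flap; 10 to 20 mm is needed.
- flap (a joint): Orange flap, 100 mm wide, 111 mm from hinge to lower edge, 3 mm thick, 90 g, on a level hinge across the mouth 119 mm above the deck. 0 = hanging shut (lower edge 8 mm above the deck); grows as it swings into the box, to 1.45 rad; it cannot swing outward. Gravity alone shuts it: it rests on whatever is under it (pack, fingers) and falls shut when that is gone.
- solder_reel: Bystander: small reel of solder wire, 39 mm across, 42 mm high, standing on the deck's left margin; origin under its centre.
- braid_reel: Bystander: small flat black reel, 44 mm across, 12 mm high, on the deck's left margin, nearest the robot; origin under its centre. To the right of the deck an open laptop stands on the desk (screen up to about 250 mm high): keep hand and arm above or before it.
- roll_centre (a point): Centre of the loose amber tape roll (a ring 72 mm across, 19 mm high, about 80 g), lying flat on the deck, this point 9.5 mm above the deck; z is its axis. Starts 85 to 115 mm before the flap, up to 30 mm to one side. Its front edge dips, and its rear edge rises up to 12 mm, once it is half over the step. It does not roll away: it stays where it is left on the deck.
- big_reel: Bystander: larger reel of solder wire with black flanges, 60 mm across, 38 mm high, standing on the deck's left margin beside the guide; origin under its centre.
Not all that is in view belongs to the job. What is shaped like the part that bears roll_centre but white or yellow is not meant.

How it is judged:
By the outcome, as a careful person would: the job done as asked, in the order asked, and still so for the second after the job is handed in, with the robot touching nothing.
It also fails if it takes over 61 s, if anything falls off the work surface, if the arm or the gripper's body presses on something with over 40 N, if the wrist force passes 120 N, or if a joint passes its speed limit or range.

## Robot

A 6-joint arm with a two-finger parallel gripper is mounted at the origin on a cart in front of the work surface, level with it; the furniture and walls round the work are solid. World frame = base frame: x ahead of the robot, y to its left, z up, the work surface at z = 0. Lengths are in m, angles in rad, forces in N, time in s.
With the tool pointing down it reaches from about 0.3 to 0.775 m from the base axis. Payload 14.6 kg.
Tool frame: the origin (TCP) lies at the very end of the fingers, on their centre line; the grasp point (between the pads) lies arm.pinch_z behind it (arm.pinch_z is the distance from the TCP to the grasp point, in m); z points along the fingers, y is the line along which they close (so a half turn about z gives the same grasp; the last joint's range is limited). The gripper opens to 85 mm and grips with 20 to 120 N. Pads are 22 mm wide; open, the fingers measure 114 mm over their backs; the gripper's body (76 mm by 85 mm) begins 54 mm behind the grasp point. The pads swing forward as they close: fully open they stand 13 mm farther back than shut.
Start: joints at [-1.277, 0.3, 1.521, -0, 1.321, -0.067], TCP at [0.194, -0.515, 0.206] pointing down, gripper open.
Joint ranges: [-3.03, 3.03], [-0.79, 2.21], [0.23, 2.52], [-1.04, 4.18], [0, 3.07], [-2.55, 2.55]. Speed limits (rad/s): [2.22, 2.22, 2.57, 3.14, 3.14, 3.14].

## Interface

Orientations are given as a unit quaternion [x, y, z, w].
In Python, from cell import monitor, grab_frame, camera_info, order, finder, arm gives the robot as it stands.
- The arm moves only by the tool apply_moves, never from a script. Its argument "commands" is a list of rows, each a list of 7 numbers: the shift along the tool's x, y, z in mm, then the turn, a rotation vector about the tool's x, y, z in rad, then the closure, from 0 (fully open) to 1 (shut). In form: [[tx, ty, tz, rx, ry, rz, jaw], ...]. A call has 1 to 10 rows; each row shifts and turns the commanded pose from where the row before left it, along the tool's axes as they then stand; what a row does not reach is not made up. A row lasts 1/10 s, in which the tool goes at most 50 mm and 8.59 degrees, less where a joint would pass 70% of its speed; a pose out of reach is approached as far as the arm can. A call with a gripper value outside its range is refused whole. The fingers move at their own pace and stop on an object; "squeeze" is the grip in N (left out, the last holds). Time passes only in rows, so rows that do not move let the fingers close. It gives the time, the measured TCP pose, the force, the opening and the grip force at its end, in the units of the state.
- monitor.state(): the state, without advancing time (a new reading comes with each control period).
- grab_frame(name): name is "scene" or "top" or "wrist"; returns (picture, depth): 480x640x3 uint8, red, green, blue; 480x640 float32, m along the optical axis (not along the pixel's ray), 0 where there is no reading.
- camera_info(name): a dict with "fx", "fy", "cx", "cy" (pixels), "rvec" (rotation vector, rad) and "tvec" (3), from world to camera coordinates, as OpenCV has them. Camera axes: x right, y down, z forward; pixel columns grow to the right and rows downward; lengths in m; the calibration is good to about 2 mm. A picture is of the moment at which its call begins: read the wrist's pose just before it. camera_info takes no time and is no camera call; for the wrist camera it gives the pose at the moment of the call.
- order.close_job(): hands the job in; it is judged then, once.
Trained networks look in the newest picture that a camera, given by its name, has taken for a name from the list of things; names that differ only in an ending like _2 or _b are one class to them, and where a whole thing is asked for, a point or a joint stands for the part that bears it (a point fixed in the world has none). Each returns a list of dicts, best first, with "p" (0 to 1); they miss things now and then, are a little off and sometimes report something else, mostly with a low value. They report only what shows in the picture. A call takes as long as a camera call. They do not tell look-alikes from the thing itself.
- finder.cut_out(name, camera): "mask" (480x640 bool, what is visible of it) and "extent" ([left, top, right, bottom] in pixels, round what is visible of it).
The state is a dict: "clock": time; "joint_positions": joint angles; "joint_velocities": joint speeds; "effort": joint torques, N m; "ee_pos": TCP position; "orientation": TCP orientation; "wrist_force": force on the tool from outside, world axes, zero at the start; "moment": the same for the moment, N m; "grip_width": opening from 0.0 (shut) to 1.0 (fully open); "grip_force": force on a finger pad.
Only numpy, scipy, OpenCV 4.12 (cv2) and the standard library are available. Lean on these libraries where they do the work, as an engineer would, in place of code of your own. Each camera call takes 0.05 s, during which the arm holds its last target. There are 200 camera calls.

## Working session

There is one attempt and no reset: what is moved stays moved. The work goes in short steps, Python scripts to look and compute and a tool call to move; the robot and the scene stay as the last step left them, time stands still between calls to the robot, and variables do not carry over. Pictures are saved under pics/ and viewed, at most 10 in all, crops included, and the job is handed in when it is done.

Besides the shell and the picture viewer there is one more tool, called by a JSON object that holds its "api" and its "payload", one argument or row to a line. apply_moves: Moves the arm, as the interface text tells. Its arguments: {"type":"object","properties":{"commands":{"type":"array","items":{"type":"array","items":{"type":"number"}}},"squeeze":{"type":"number"}},"required":["commands"]}

```bash
ls; mkdir -p pics; cat > h.py <<'E'
import numpy as np, cv2
from scipy.spatial.transform import Rotation as R
from cell import monitor, grab_frame, camera_info, order, finder, arm
def save(img,fn): cv2.imwrite('pics/'+fn, cv2.cvtColor(img,cv2.COLOR_RGB2BGR))
def world(cam,depth,mask=None,ci=None):
    c=ci or camera_info(cam); Rm=R.from_rotvec(np.ravel(c['rvec'])).as_matrix(); t=np.ravel(c['tvec'])
    v,u=np.indices(depth.shape); P=np.dstack([(u-c['cx'])/c['fx']*depth,(v-c['cy'])/c['fy']*depth,depth])
    W=(P-t)@Rm
    if mask is not None: return W[mask&(depth>0)]
    return W
E
python3 - <<'E'
from h import *
for n in ('scene','top'):
    im,d=grab_frame(n); save(im,n+'0.png'); np.save(n+'0.npy',d)
    W=world(n,d)
    for k in ('roll_centre','return_box','flap','solder_reel','braid_reel','big_reel'):
        for r in finder.cut_out(k,n)[:3]:
            P=W[r['mask']&(d>0)]
            print(n,k,round(r['p'],2),np.round(r['extent']),P.mean(0).round(3),np.percentile(P,3,axis=0).round(3),np.percentile(P,97,axis=0).round(3),im[r['mask']].mean(0).round())
print(monitor.state()); print([a for a in dir(arm) if a[0]!='_'],arm.pinch_z)
E
```

```text
pics
scene roll_centre 0.9 [264. 256. 307. 295.] [0.51  0.073 0.033] [0.477 0.041 0.019] [0.543 0.107 0.039] [130.  95.  68.]
scene roll_centre 0.86 [372. 360. 414. 400.] [ 0.76  -0.044  0.015] [ 0.727 -0.077 -0.001] [ 0.793 -0.009  0.022] [187. 166.  76.]
scene roll_centre 0.58 [396. 225. 429. 262.] [0.721 0.246 0.015] [0.684 0.208 0.001] [0.745 0.269 0.021] [172. 169. 165.]
scene return_box 0.65 [215. 206. 415. 341.] [0.582 0.077 0.065] [ 0.418 -0.014  0.014] [0.729 0.197 0.145] [125. 130. 130.]
scene flap 0.72 [331. 248. 341. 282.] [0.607 0.094 0.093] [0.604 0.059 0.078] [0.61  0.127 0.107] [79. 52. 41.]
scene solder_reel 0.9 [292. 200. 310. 225.] [0.487 0.211 0.047] [0.471 0.2   0.019] [0.5   0.23  0.062] [120. 122. 122.]
scene braid_reel 0.63 [269. 255. 307. 296.] [0.512 0.073 0.033] [0.479 0.041 0.019] [0.543 0.107 0.039] [130.  93.  66.]
scene braid_reel 0.53 [263. 202. 284. 225.] [0.426 0.207 0.028] [0.408 0.19  0.018] [0.443 0.226 0.032] [133. 135. 134.]
scene big_reel 0.64 [320. 210. 347. 244.] [0.558 0.206 0.049] [0.535 0.183 0.017] [0.586 0.238 0.06 ] [131. 130. 129.]
top
[... 885 characters left out ...]
7e+00,  2.99909753e-01,  1.52101371e+00,  9.07226646e-06,
        1.32070174e+00, -6.65894327e-02]), 'joint_velocities': array([-0.00057554,  0.00042863, -0.00016293, -0.00053094, -0.0008333 ,
        0.00153844]), 'effort': array([-1.10292149e-03, -5.43268847e+01, -3.61950016e+01, -1.66608470e-04,
        5.82054254e-04, -2.33929245e-05]), 'ee_pos': array([ 0.19413993, -0.51457954,  0.20626943]), 'orientation': array([ 9.83776197e-01,  1.79400096e-01,  2.51863612e-06, -1.66689662e-05]), 'wrist_force': array([ 0.83663432,  0.4202524 , -0.58849919]), 'moment': array([ 0.03228376, -0.01740472, -0.00387869]), 'grip_force': 0.0, 'grip_width': 1.0010434921183538}
['MotionError', 'pinch_z'] 0.0187
```

View pics/scene0.png

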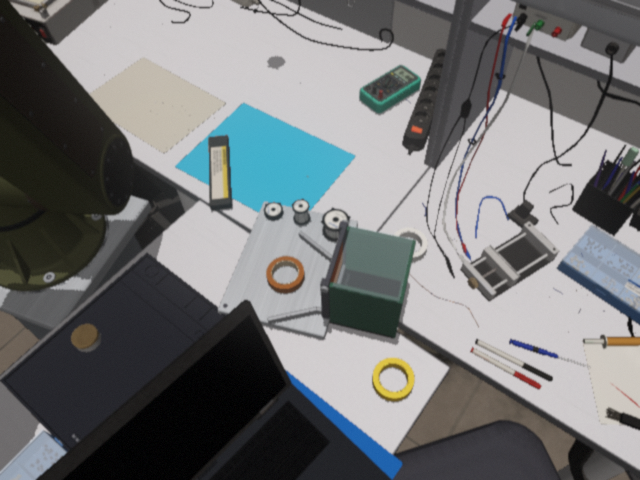

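View pics/top0.png

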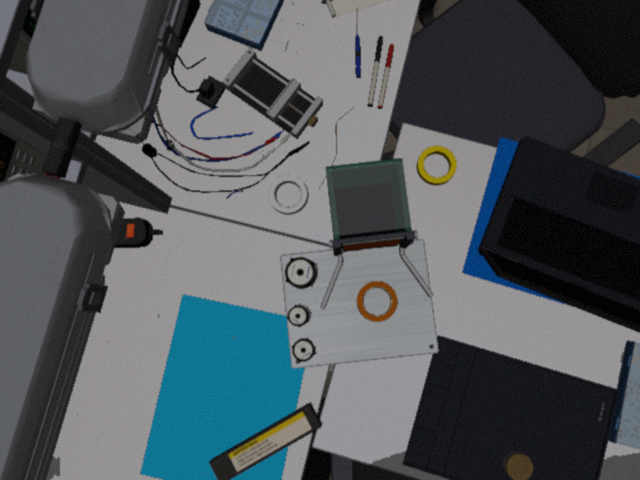

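```bash
python3 - <<'E'
from h import *
from scipy.optimize import least_squares
for n in ('scene','top'):
    d=np.load(n+'0.npy'); W=world(n,d)
    box=(W[...,0]>.35)&(W[...,0]<.8)&(W[...,1]>-.1)&(W[...,1]<.3)&(d>0)
    # deck top z~.018
    m=(box&(abs(W[...,2]-.018)<.004)).astype(np.uint8)
    m=cv2.morphologyEx(m,cv2.MORPH_OPEN,np.ones((5,5)))
    nn,l,s,_=cv2.connectedComponentsWithStats(m); i=1+s[1:,4].argmax(); P=W[l==i]
    r=cv2.minAreaRect(P[:,:2].astype(np.float32)); print(n,'deck',r,np.median(P[:,2]), cv2.boxPoints(r).round(3).tolist())
    f=box&(W[...,2]>.125)&(W[...,2]<.16); P=W[f]
    print('roof',np.median(P[:,2]),[ (q.round(3).tolist()) for q in cv2.boxPoints(cv2.minAreaRect(P[:,:2].astype(np.float32)))])
    # roll top
    f=(np.hypot(W[...,0]-.509,W[...,1]-.075)<.05)&(abs(W[...,2]-.037)<.006); P=W[f]
    (c,rad)=cv2.minEnclosingCircle(P[:,:2].astype(np.float32)); print('roll',c,rad,np.median(P[:,2]))
    g=least_squares(lambda p:0.5*0,[0]) if 0 else None
E
```

```text
scene deck ((0.49394744634628296, 0.1084146797657013), (0.1792822629213333, 0.2641921937465668), 5.4149580001831055) 0.01728970128373324 [[0.3919999897480011, 0.23100000619888306], [0.4169999957084656, -0.03200000151991844], [0.5960000157356262, -0.014999999664723873], [0.5709999799728394, 0.24799999594688416]]
roof 0.14243971243861442 [[0.5619999766349792, -0.0989999994635582], [0.7229999899864197, -0.11800000071525574], [0.7559999823570251, 0.15700000524520874], [0.5950000286102295, 0.1770000010728836]]
roll (0.5083962082862854, 0.0760687068104744) 0.0371210053563118 0.036063575760762315
top deck ((0.4445556104183197, 0.04347188398241997), (0.070942223072052, 0.1411466747522354), 6.587616443634033) 0.017377670076433177 [[0.4009999930858612, 0.10999999940395355], [0.4169999957084656, -0.03099999949336052], [0.4880000054836273, -0.023000000044703484], [0.47200000286102295, 0.11800000071525574]]
roof 0.14178371033449258 [[0.5580000281333923, -0.10000000149011612], [0.718999981880188, -0.11999999731779099], [0.7549999952316284, 0.15800000727176666], [0.5929999947547913, 0.17800000309944153]]
roll (0.5066635012626648, 0.07672548294067383) 0.03609858825802803 0.03596334525513352
```

The scene picture shows the amber roll at (285,273), the flap at about (336,262), and the reels at (274,210), (301,206) and (335,221). The top picture shows the roll at (377,301) and the mouth at (371,241). The yellow and white rings are decoys. Next I refine the box frame and check the heights along the way.

```bash
python3 - <<'E'
from h import *
d=np.load('scene0.npy'); W=world('scene',d); d2=np.load('top0.npy'); W2=world('top',d2)
for n,w,dd in (('scene',W,d),('top',W2,d2)):
    sel=(dd>0)&(abs(w[...,2]-.0175)<.003)&(w[...,0]>.36)&(w[...,0]<.62)&(w[...,1]>-.06)&(w[...,1]<.27); P=w[sel]
    # near edge: min x per y bin ; right edge: min y per x bin
    ys=np.arange(-.02,.22,.006); e=np.array([[P[abs(P[:,1]-y)<.003][:,0].min(),y] for y in ys if (abs(P[:,1]-y)<.003).sum()>2])
    xs=np.arange(.43,.59,.006); g=np.array([[x,P[abs(P[:,0]-x)<.003][:,1].min()] for x in xs if (abs(P[:,0]-x)<.003).sum()>2])
    for q in (e,g):
        v=cv2.fitLine(q.astype(np.float32),cv2.DIST_HUBER,0,.001,.001).ravel(); print(n,v.round(4),np.degrees(np.arctan2(v[1],v[0])).round(2))
    # header/roof & flap line
    f=(dd>0)&(w[...,2]>.03)&(w[...,2]<.12)&(w[...,0]>.585)&(w[...,0]<.625)&(w[...,1]>.05)&(w[...,1]<.125)
    v=cv2.fitLine(w[f][:,:2].astype(np.float32),cv2.DIST_HUBER,0,.001,.001).ravel(); print('flap',f.sum(),v.round(4),np.degrees(np.arctan2(v[1],v[0])).round(2))
A=np.vstack([W[d>0],W2[d2>0]])
print('rows x 0.15..0.65; cols y -0.65..0.25')
for x in np.arange(.15,.7,.1):
    print(round(x,2),[int(1000*np.percentile(q[:,2],98)) if len(q:=A[(abs(A[:,0]-x)<.05)&(abs(A[:,1]-y)<.05)])>5 else None for y in np.arange(-.65,.3,.1)])
E
```

```text
scene [ 0.0967 -0.9953  0.4064  0.0928] -84.45
scene [ 0.9999  0.0139  0.4954 -0.0197] 0.79
flap 111 [ 0.0931 -0.9957  0.6076  0.089 ] -84.66
top [ 0.0955 -0.9954  0.4024  0.1066] -84.52
top [ 0.9951  0.0984  0.4996 -0.0229] 5.65
flap 266 [ 0.0967 -0.9953  0.6026  0.0874] -84.45
rows x 0.15..0.65; cols y -0.65..0.25
0.15 [None, None, None, 3, 10, 10, 367, 14, 214, 3]
0.25 [None, None, 39, 39, 6, 28, 538, 553, 282, 21]
0.35 [None, None, None, 39, 9, 6, 10, 6, 17, 19]
0.45 [None, None, None, 241, 241, 240, 20, 37, 32, 61]
0.55 [None, None, None, 75, 192, 240, 234, 37, 142, 57]
0.65 [None, None, 26, 28, 29, 28, 15, 145, 145, 19]
```

{"api": "apply_moves", "payload": {
  "commands": [
    [0,0,-40,0,0,0,0.4],
    [0,0,-40,0,0,0,0.7],
    [0,0,-40,0,0,0,0.75],
    [0,0,-40,0,0,0,0.75],
    [20,-23,0,0,0,0,0.75],
    [20,-23,0,0,0,0,0.75],
    [20,-23,0,0,0,0,0.75],
    [20,-23,0,0,0,0,0.75],
    [20,-23,0,0,0,0,0.75],
    [20,-23,0,0,0,0,0.75]
  ]
}}

```text
clock: 1.7
ee_pos: [0.2579, -0.3419, 0.3664]
orientation: [0.984, 0.179, 0.0, 0.0]
wrist_force: [-0.2, 0.4, 0.9]
grip_width: 0.252
grip_force: 0.0
```

{"api": "apply_moves", "payload": {
  "commands": [
    [20,-23,0,0,0,0,0.75],
    [20,-23,0,0,0,0,0.75],
    [20,-23,0,0,0,0,0.75],
    [20,-23,0,0,0,0,0.75],
    [20,-23,0,0,0,0,0.75],
    [20,-23,0,0,0,0,0.75],
    [20,-23,0,0,0,0,0.75],
    [20,-23,0,0,0,0,0.75],
    [20,-23,0,0,0,0,0.75],
    [20,-23,0,0,0,0,0.75]
  ]
}}

```text
clock: 2.7
ee_pos: [0.3638, -0.056, 0.3665]
orientation: [0.984, 0.179, 0.0, 0.0]
wrist_force: [-1.0, -0.4, 0.7]
grip_width: 0.249
grip_force: 0.0
```

{"api": "apply_moves", "payload": {
  "commands": [
    [20,-23,0,0,0,0,0.75],
    [20,-23,0,0,0,0,0.75],
    [20,-23,0,0,0,0,0.75],
    [20,-23,0,0,0,0,0.75],
    [0,0,0,0,0,0.13,0.75],
    [0,0,0,0,0,0.13,0.75],
    [0,0,0,0,0,0,0.75],
    [0,0,0,0,0,0,0.75]
  ]
}}

```text
clock: 3.5
ee_pos: [0.406, 0.0569, 0.3664]
orientation: [0.999, 0.052, 0.0, 0.0]
wrist_force: [0.8, -0.1, 0.1]
grip_width: 0.251
grip_force: 0.0
```

```bash
cat >> h.py <<'E'
ex=np.array([.9954,.0958,0]); ey=np.array([-.0958,.9954,0]); O=np.array([.6064,.0875,0])
def box(P): q=np.atleast_2d(P)-O; return np.c_[q@ex,q@ey,q[:,2]]
E
python3 - <<'E'
from h import *
s=monitor.state(); ci=camera_info('wrist'); im,d=grab_frame('wrist'); save(im,'w1.png')
print(s['ee_pos'],box(s['ee_pos']))
W=world('wrist',d,ci=ci)
for k in ('roll_centre','flap'):
  for r in finder.cut_out(k,'wrist')[:2]:
    P=W[r['mask']&(d>0)]; B=box(P); print(k,r['p'],r['extent'],np.percentile(B,3,axis=0).round(4),np.percentile(B,97,axis=0).round(4))
    if k=='roll_centre':
        T=P[abs(P[:,2]-.037)<.006]; c,rad=cv2.minEnclosingCircle(T[:,:2].astype(np.float32)); print(box([*c,.037]),rad)
E
```

```text
[0.40596358 0.05694539 0.36637914] [[-0.20244155 -0.01121225  0.36637914]]
roll_centre 0.8 [285.2, 68.5, 344.8, 135.5] [-0.1313 -0.0328  0.0191] [-0.0666  0.0323  0.0391]
[[-0.09903414 -0.00039161  0.037     ]] 0.036020152270793915
flap 0.58 [270.6, 1.1, 363.2, 16.1] [-0.0034 -0.0464  0.0297] [-0.0022  0.0465  0.0767]
```

View pics/w1.png

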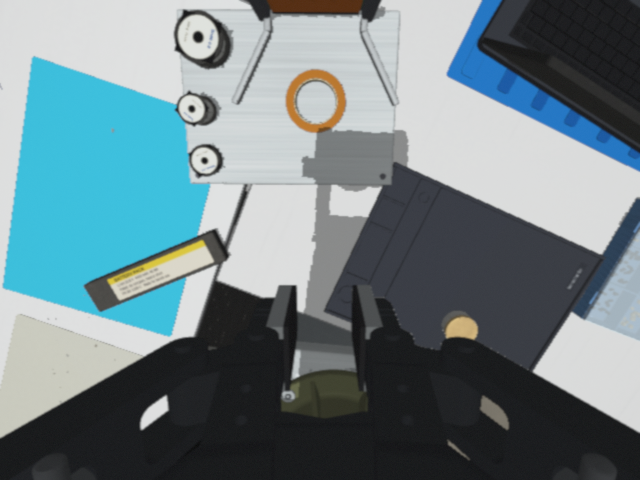

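The wrist view shows the roll at (316,100) in line with the mouth (316,5), and the jaws at the bottom centre. Next I centre the hand and tilt it.

{"api": "apply_moves", "payload": {
  "commands": [
    [22,-6,0,0,0,-0.008,0.75],
    [22,-5,0,0,0,0,0.75],
    [0,0,40,0,0,0,0.75],
    [0,0,40,0,0.12,0,0.75],
    [0,0,0,0,0.12,0,0.75],
    [0,0,0,0,0.12,0,0.75],
    [0,0,0,0,0.12,0,0.75],
    [0,0,0,0,0.12,0,0.75],
    [0,0,0,0,0.12,0,0.75],
    [0,0,0,0,0,0,0.75]
  ]
}}

```text
clock: 4.65
ee_pos: [0.4471, 0.0723, 0.2851]
orientation: [0.934, 0.051, 0.352, -0.019]
wrist_force: [-0.1, -0.5, -0.1]
grip_width: 0.253
grip_force: 0.0
```

```bash
cat > st.py <<'E'
from h import *
s=monitor.state(); m=R.from_quat(s['orientation']).as_matrix()
print('box',box(s['ee_pos']).round(4),'tilt',np.degrees(np.arctan2(m[:,2]@ex,-m[2,2])).round(2),'lateral z',(m[:,2]@ey).round(3),'x.ey',(m[:,0]@ey).round(4),'f',s['wrist_force'].round(1),'q',s['joint_positions'].round(2),s['clock'],s['grip_width'])
E
python3 st.py
```

```text
box [[-1.600e-01  1.000e-04  2.851e-01]] tilt 41.31 lateral z 0.008 x.ey 0.0108 f [-0.1 -0.5 -0.1] q [ 0.06 -0.38  2.15  0.05  0.66  1.49] 4.65 0.25294359719989773
```

{"api": "apply_moves", "payload": {
  "commands": [
    [-17,0,19,0,0,0,0.75],
    [-17,0,19,0,0,0,0.75],
    [-17,0,19,0,0,0,0.75],
    [-17,0,19,0,0,0,0.75],
    [-17,0,19,0,0,0,0.75],
    [-17,0,19,0,0,0,0.75],
    [-17,0,19,0,0,0,0.75],
    [-17,0,19,0,0,0,0.75],
    [-14,0,16,0,0,0,0.75],
    [0,0,0,0,0,0,0.75]
  ]
}}

```text
clock: 5.65
ee_pos: [0.4483, 0.0783, 0.0928]
orientation: [0.934, 0.054, 0.352, -0.027]
wrist_force: [-0.3, 0.9, 0.7]
grip_width: 0.247
grip_force: 0.0
```

```bash
python3 st.py; python3 - <<'E'
from h import *
im,d=grab_frame('scene'); save(cv2.resize(im[150:350,180:450],None,fx=2.9,fy=2.9),'s2.png')
E
```

```text
box [[-0.1582  0.006   0.0928]] tilt 41.28 lateral z 0.025 x.ey 0.0105 f [-0.3  0.9  0.7] q [ 0.07 -0.02  2.39  0.74  0.07  0.8 ] 5.65 0.24717518652776066
```

View pics/s2.png

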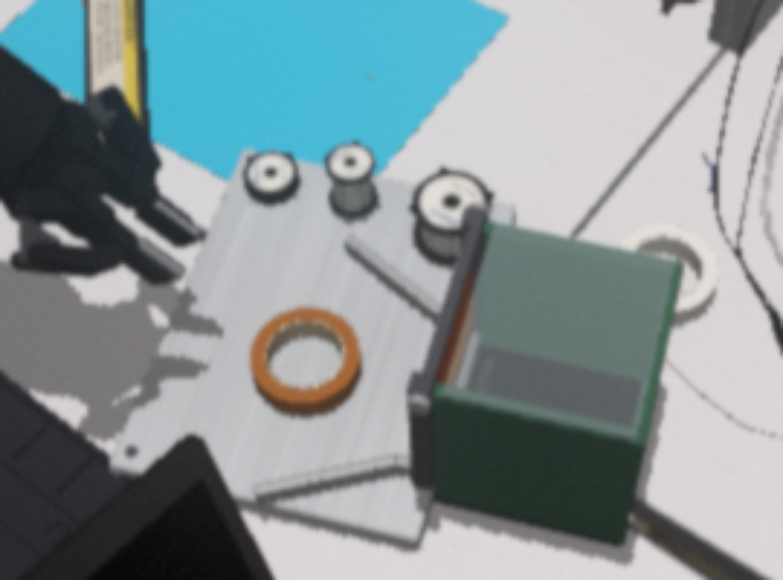

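The scene view shows the hand well behind the roll at (305,362), with the fingertips at about (190,250). Joint 5 is close to its 0 limit at this tilt near the base, so I fit the kinematics to see which tilts are feasible.

```bash
python3 - <<'E'
import numpy as np
from scipy.optimize import least_squares
D=[(.5500,.2063,0,.2999,1.5210),(.4529,.2851,.721,-.38,2.15),(.4551,.0928,.7205,-.02,2.39)]
def fk(p,q2,q3,t):
    h,L1,L2,Lt,a=p; f=q2+q3
    return L1*np.sin(q2)+L2*np.sin(f)-a*np.cos(f)+Lt*np.sin(t), h+L1*np.cos(q2)+L2*np.cos(f)+a*np.sin(f)-Lt*np.cos(t)
s=least_squares(lambda p:np.r_[np.ravel([np.subtract(fk(p,q2,q3,t),(r,z)) for r,z,t,q2,q3 in D]),(p[4])*.01],[.2,.4,.4,.25,0]); p=s.x
print(p.round(3),s.cost)
for r,z in [(.40,.03),(.46,.03),(.49,.03),(.52,.03),(.55,.03),(.58,.03),(.61,.03),(.635,.03),(.635,.15)]:
    out=[]
    for td in range(0,50,5):
        t=np.radians(td); g=least_squares(lambda q:np.subtract(fk(p,q[0],q[1],t),(r,z)),[0,2.2])
        if g.cost<1e-8: out.append((td,g.x.round(2).tolist(),round(np.pi-t-g.x.sum(),2)))
    print(r,z,out)
E
```

```text
[ 0.22   0.424  0.448  0.271 -0.038] 3.2198760803466815e-07
0.4 0.03 [(0, [0.23, 2.09], np.float64(0.82)), (5, [0.19, 2.15], np.float64(0.72)), (10, [0.15, 2.21], np.float64(0.61)), (15, [0.11, 2.27], np.float64(0.5)), (20, [0.08, 2.32], np.float64(0.38)), (25, [0.06, 2.38], np.float64(0.26)), (30, [0.05, 2.43], np.float64(0.13)), (35, [0.06, 2.49], np.float64(-0.01)), (40, [0.08, 2.54], np.float64(-0.17)), (45, [0.11, 2.58], np.float64(-0.34))]
0.46 0.03 [(0, [0.34, 1.93], np.float64(0.87)), (5, [0.3, 1.99], np.float64(0.76)), (10, [0.26, 2.06], np.float64(0.65)), (15, [0.23, 2.12], np.float64(0.53)), (20, [0.2, 2.18], np.float64(0.41)), (25, [0.19, 2.23], np.float64(0.29)), (30, [0.18, 2.29], np.float64(0.15)), (35, [0.18, 2.34], np.float64(0.01)), (40, [0.19, 2.39], np.float64(-0.14)), (45, [0.22, 2.43], np.float64(-0.29))]
0.49 0.03 [(0, [0.4, 1.85], np.float64(0.89)), (5, [0.36, 1.91], np.float64(0.78)), (10, [0.32, 1.98], np.float64(0.67)), (15, [0.29, 2.04], np.float64(0.55)), (20, [0.26, 2.1], np.float64(0.43)), (25, [0.24, 2.16], np.float64(0.3)), (30, [0.23, 2.22], np.float
[... 1754 characters left out ...]
64(0.94)), (10, [0.58, 1.57], np.float64(0.82)), (15, [0.55, 1.64], np.float64(0.69)), (20, [0.52, 1.71], np.float64(0.57)), (25, [0.5, 1.77], np.float64(0.44)), (30, [0.48, 1.84], np.float64(0.3)), (35, [0.47, 1.89], np.float64(0.17)), (40, [0.47, 1.95], np.float64(0.03)), (45, [0.48, 1.99], np.float64(-0.12))]
0.635 0.15 [(0, [0.54, 1.32], np.float64(1.28)), (5, [0.48, 1.4], np.float64(1.17)), (10, [0.44, 1.48], np.float64(1.05)), (15, [0.39, 1.56], np.float64(0.93)), (20, [0.35, 1.63], np.float64(0.81)), (25, [0.32, 1.7], np.float64(0.69)), (30, [0.29, 1.77], np.float64(0.56)), (35, [0.27, 1.83], np.float64(0.43)), (40, [0.25, 1.89], np.float64(0.3)), (45, [0.24, 1.95], np.float64(0.17))]
```

{"api": "apply_moves", "payload": {
  "commands": [
    [0,0,0,0,-0.14,0,0.75],
    [0,0,0,0,-0.1,0,0.75],
    [0,0,0,0,0,0,0.75],
    [0,0,0,0,0,0,0.75]
  ]
}}

```text
clock: 6.1
ee_pos: [0.4494, 0.0873, 0.0944]
orientation: [0.952, 0.063, 0.297, -0.039]
wrist_force: [-0.1, -0.1, 0.2]
grip_width: 0.249
grip_force: 0.0
```

```bash
cat >> st.py <<'E'
want=float(__import__('sys').argv[1]) if len(__import__('sys').argv)>1 else None
if want is not None:
    t=np.radians(want); Z=np.sin(t)*ex-np.cos(t)*np.array([0,0,1]); Y=-ey; M=np.c_[np.cross(Y,Z),Y,Z]
    print('turn in tool axes',R.from_matrix(m.T@M).as_rotvec().round(3))
print('tool x,z in box',np.round([[m[:,0]@ex,m[:,0]@ey,m[2,0]],[m[:,2]@ex,m[:,2]@ey,m[2,2]]],3).tolist())
E
python3 st.py 30; python3 - <<'E'
from h import *
s=monitor.state(); ci=camera_info('wrist'); c=-R.from_rotvec(np.ravel(ci['rvec'])).as_matrix().T@np.ravel(ci['tvec'])
print('cam in tool',R.from_quat(s['orientation']).as_matrix().T@(c-s['ee_pos']))
E
```

```text
box [[-0.1563  0.0148  0.0944]] tilt 34.7 lateral z 0.056 x.ey 0.0178 f [-0.1 -0.1  0.2] q [ 0.07 -0.01  2.31  0.3   0.25  1.24] 6.1 0.24935790936970276
turn in tool axes [-0.056 -0.082  0.02 ]
tool x,z in box [[0.821, 0.018, 0.57], [0.568, 0.056, -0.821]]
cam in tool [ 0.06655095  0.00091803 -0.16784916]
```

{"api": "apply_moves", "payload": {
  "commands": [
    [0,5,0,-0.028,-0.041,0.01,0.75],
    [0,5,0,-0.028,-0.041,0.01,0.75],
    [0,4,0,0,0,0,0.75],
    [0,0,0,0,0,0,0.75],
    [0,0,0,0,0,0,0.75]
  ]
}}

```text
clock: 6.6
ee_pos: [0.4503, 0.0734, 0.0934]
orientation: [0.965, 0.046, 0.258, -0.013]
wrist_force: [0.3, 1.0, -0.6]
grip_width: 0.255
grip_force: 0.0
```

```bash
python3 st.py 30
```

```text
box [[-0.1567  0.0009  0.0934]] tilt 29.94 lateral z 0.001 x.ey -0.0002 f [ 0.3  1.  -0.6] q [0.07 0.01 2.26 0.03 0.35 1.52] 6.6 0.2548858175090702
turn in tool axes [-0.001  0.001 -0.   ]
tool x,z in box [[0.867, -0.0, 0.499], [0.499, 0.001, -0.867]]
```

{"api": "apply_moves", "payload": {
  "commands": [
    [-5,0,8.7,0,0,0,0.75],
    [-5,0,8.7,0,0,0,0.75],
    [-5,0,8.7,0,0,0,0.75],
    [-5,0,8.7,0,0,0,0.75],
    [-5,0,8.7,0,0,0,0.75],
    [-5,0,8.7,0,0,0,0.75],
    [-2,0,3.5,0,0,0,0.75],
    [0,0,0,0,0,0,0.75]
  ]
}}

```text
clock: 7.4
ee_pos: [0.4504, 0.0733, 0.0291]
orientation: [0.965, 0.046, 0.257, -0.012]
wrist_force: [-0.5, -0.2, 0.3]
grip_width: 0.25
grip_force: 0.0
```

{"api": "apply_moves", "payload": {
  "commands": [
    [-0.5,0,0.9,0,0,0,0.75],
    [-0.5,0,0.9,0,0,0,0.75],
    [-0.5,0,0.9,0,0,0,0.75],
    [0,0,0,0,0,0,0.75]
  ]
}}

```text
clock: 7.8
ee_pos: [0.4509, 0.0733, 0.0266]
orientation: [0.965, 0.046, 0.258, -0.012]
wrist_force: [0.7, 1.3, 0.2]
grip_width: 0.253
grip_force: 0.0
```

```bash
python3 st.py 30; python3 - <<'E'
from h import *
im,d=grab_frame('wrist'); save(im,'w3.png')
E
```

```text
box [[-0.1561  0.0008  0.0266]] tilt 29.93 lateral z -0.001 x.ey -0.0003 f [0.7 1.3 0.2] q [0.08 0.18 2.3  0.07 0.14 1.48] 7.8 0.2530989203862473
turn in tool axes [ 0.001  0.001 -0.   ]
tool x,z in box [[0.867, -0.0, 0.499], [0.499, -0.001, -0.867]]
```

View pics/w3.png

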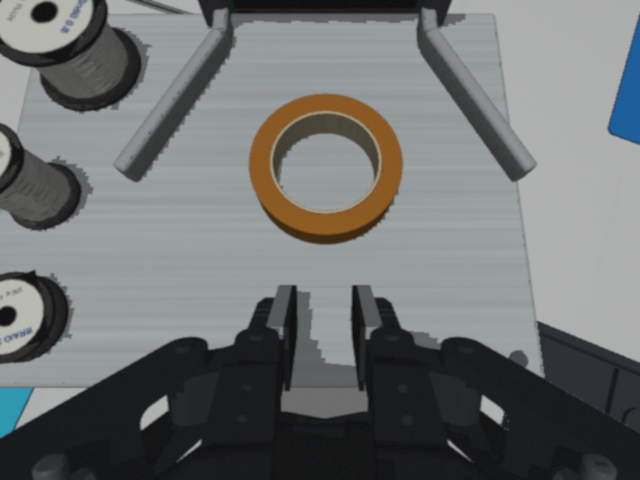

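The wrist view shows the roll centred at (326,168), just ahead of the two tips at (283,290) and (367,290). The way to the mouth is clear, so I push.

{"api": "apply_moves", "payload": {
  "commands": [
    [4.7,0,3.9,0,0,0,0.75],
    [5.2,0,3,0,0,0,0.75],
    [5.2,0,3,0,0,0,0.75],
    [5.2,0,3,0,0,0,0.75],
    [5.2,0,3,0,0,0,0.75],
    [5.2,0,3,0,0,0,0.75],
    [5.2,0,3,0,0,0,0.75],
    [5.2,0,3,0,0,0,0.75],
    [5.2,0,3,0,0,0,0.75],
    [0,0,0,0,0,0,0.75]
  ]
}}

```text
clock: 8.85
ee_pos: [0.5054, 0.0785, 0.0255]
orientation: [0.965, 0.046, 0.258, -0.012]
wrist_force: [-0.9, -0.6, 0.3]
grip_width: 0.25
grip_force: 0.0
```

```bash
python3 st.py 35; python3 - <<'E'
from h import *
ci=camera_info('wrist'); im,d=grab_frame('wrist'); W=world('wrist',d,ci=ci)
r=finder.cut_out('roll_centre','wrist')[:1]
for q in r:
    P=W[q['mask']&(d>0)];T=P[abs(P[:,2]-.037)<.006]; c,rad=cv2.minEnclosingCircle(T[:,:2].astype(np.float32)); print(box([*c,.037]),rad,q['extent'])
E
```

```text
box [[-0.1014  0.0008  0.0255]] tilt 29.95 lateral z -0.001 x.ey -0.0003 f [-0.9 -0.6  0.3] q [0.08 0.28 2.16 0.05 0.18 1.51] 8.85 0.24967919454483814
turn in tool axes [ 0.001  0.088 -0.   ]
tool x,z in box [[0.866, -0.0, 0.499], [0.499, -0.001, -0.867]]
[[-0.09932527 -0.00053901  0.037     ]] 0.0362599678337574 [241.5, 198.9, 410.2, 362.6]
```

```bash
python3 - <<'E'
from h import *
im,d=grab_frame('wrist'); save(im,'w4.png')
ci=camera_info('wrist'); W=world('wrist',d,ci=ci); B=box(W.reshape(-1,3)).reshape(W.shape)
for v in range(270,400,10): print(v,B[v,285].round(3),B[v,326].round(3),B[v,366].round(3))
E
```

```text
270 [-0.094  0.018  0.018] [-0.094 -0.001  0.018] [-0.094 -0.02   0.018]
280 [-0.099  0.018  0.018] [-0.099 -0.001  0.018] [-0.099 -0.02   0.018]
290 [-0.11   0.014  0.061] [-0.104 -0.001  0.017] [-0.11  -0.015  0.062]
300 [-0.114  0.013  0.068] [-0.109 -0.001  0.019] [-0.114 -0.015  0.069]
310 [-0.118  0.012  0.076] [-0.114 -0.001  0.02 ] [-0.118 -0.014  0.075]
320 [-0.122  0.012  0.081] [-0.118 -0.001  0.019] [-0.122 -0.013  0.081]
330 [-0.125  0.011  0.085] [-0.123 -0.001  0.018] [-0.125 -0.012  0.086]
340 [-0.127  0.012  0.082] [-0.127 -0.001  0.037] [-0.127 -0.013  0.083]
350 [-0.13   0.012  0.081] [-0.131 -0.001  0.036] [-0.13  -0.012  0.087]
360 [-0.133  0.011  0.081] [-0.135 -0.001  0.036] [-0.133 -0.012  0.085]
370 [-0.136  0.012  0.079] [-0.14  -0.001  0.018] [-0.136 -0.012  0.084]
380 [-0.139  0.012  0.077] [-0.144 -0.001  0.019] [-0.139 -0.012  0.084]
390 [-0.142  0.012  0.075] [-0.148 -0.001  0.019] [-0.142 -0.012  0.082]
```

View pics/w4.png

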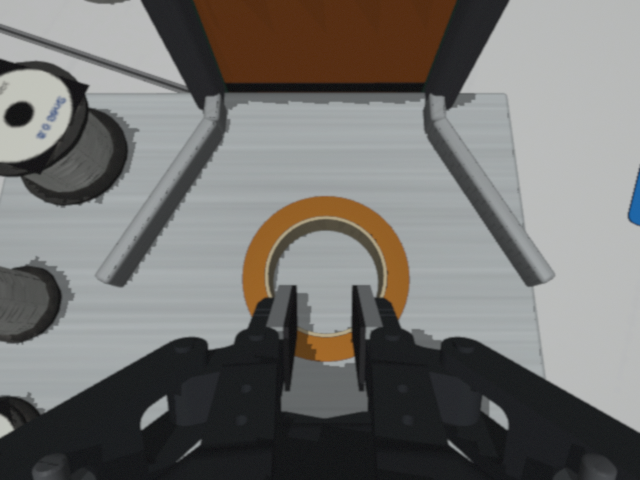

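The wrist view shows the tips at (285,290) and (366,290) above the roll, which is at (326,280) and has not moved. By depth the tips look about 35 mm short of the TCP, so I check with the outer cameras.

```bash
python3 - <<'E'
from h import *
s=monitor.state(); T=R.from_quat(s['orientation']).as_matrix()
for n in ('wrist','scene','top'):
    ci=camera_info(n); im,d=grab_frame(n); W=world(n,d,ci=ci)
    uv=cv2.projectPoints(s['ee_pos'][None],np.ravel(ci['rvec']),np.ravel(ci['tvec']),np.array([[ci['fx'],0,ci['cx']],[0,ci['fy'],ci['cy']],[0,0,1.]]),None)[0].ravel()
    L=(W-s['ee_pos'])@T
    dark=(im.max(2)<70)&(d>0)&(abs(L[...,1])<.045)&(abs(L[...,0])<.03)&(L[...,2]>-.15)&(L[...,2]<.02)
    P=L[dark]; 
    print(n,uv.round(0),dark.sum(), 'z hist',np.histogram(P[:,2],np.arange(-.15,.021,.01))[0], 'max z',np.sort(P[:,2])[-8:].round(4), P[np.argsort(P[:,2])[-4:]].round(3).tolist())
    if n=='scene': u,v=uv.astype(int); save(cv2.resize(im[v-60:v+60,u-80:u+80],None,fx=5,fy=5),'s4.png')
E
```

```text
wrist [322. 284.] 55386 z hist [    0     0  3428  9162 11911 10510 10668  5632  1852   719   802   535
    55     1    48    63     0] max z [0.0061 0.0063 0.0064 0.0066 0.0069 0.0071 0.0073 0.0087] [[0.007, -0.022, 0.007], [0.009, -0.022, 0.007], [0.006, -0.022, 0.007], [0.009, -0.022, 0.009]]
scene [283. 274.] 1434 z hist [ 60 163 210 130 139 159 132 186  74  62  59  48  12   0   0   0   0] max z [-0.029  -0.0288 -0.0279 -0.0278 -0.0276 -0.0274 -0.0272 -0.0246] [[0.007, -0.01, -0.028], [0.005, -0.01, -0.027], [-0.001, -0.011, -0.027], [-0.005, -0.01, -0.025]]
top [375. 302.] 1105 z hist [ 33  92 121  94  98 126 149 197  51  41  57  30   7   0   7   2   0] max z [-0.0086 -0.0073 -0.0068 -0.0055 -0.0052 -0.0001  0.0001  0.0063] [[-0.026, -0.029, -0.005], [-0.022, -0.006, -0.0], [-0.011, 0.024, 0.0], [-0.014, 0.023, 0.006]]
```

View pics/s4.png

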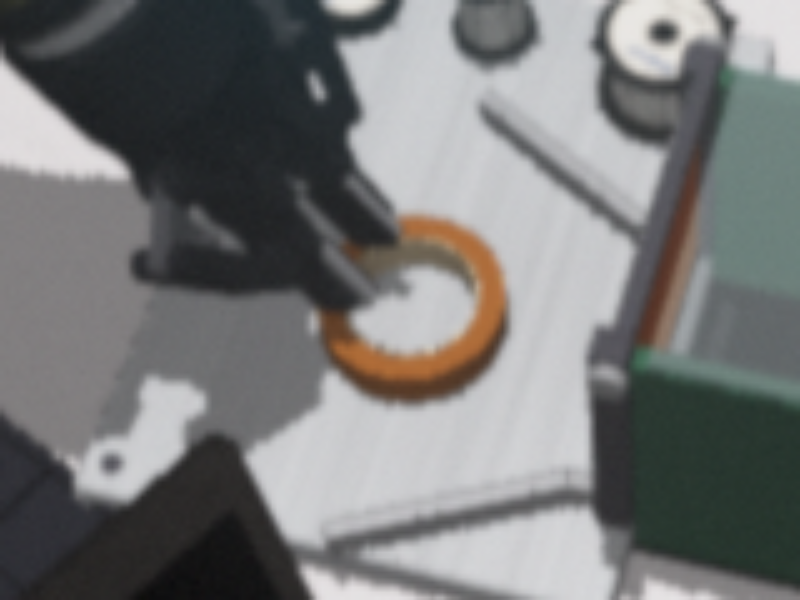

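The scene crop shows the real fingertips at (385,265), inside and above the ring, about 28 mm short of the reported TCP. I raise and retreat, ease the tilt to 22°, then descend again using the measured tip.

{"api": "apply_moves", "payload": {
  "commands": [
    [3.8,0,-6.5,0,0,0,0.75],
    [3.8,0,-6.5,0,0,0,0.75],
    [-8.7,0,-5,0,0,0,0.75],
    [-8.7,0,-5,0,0,0,0.75],
    [-8.7,0,-5,0,0,0,0.75],
    [-8.7,0,-5,0,0,0,0.75],
    [-8.7,0,-5,0,0,0,0.75],
    [0,0,0,0,-0.14,0,0.75],
    [0,0,0,0,0,0,0.75]
  ]
}}

```text
clock: 10.05
ee_pos: [0.456, 0.0737, 0.0417]
orientation: [0.981, 0.047, 0.189, -0.009]
wrist_force: [0.1, 0.9, -0.2]
grip_width: 0.246
grip_force: 0.0
```

{"api": "apply_moves", "payload": {
  "commands": [
    [-3.8,0,9.3,0,0,0,0.75],
    [-3.8,0,9.3,0,0,0,0.75],
    [-3.8,0,9.3,0,0,0,0.75],
    [-1.9,0,4.6,0,0,0,0.75],
    [0,0,0,0,0,0,0.75]
  ]
}}

```text
clock: 10.55
ee_pos: [0.4539, 0.0736, 0.0041]
orientation: [0.981, 0.047, 0.189, -0.009]
wrist_force: [0.1, -0.1, -0.7]
grip_width: 0.25
grip_force: 0.0
```

```bash
cat > tip.py <<'E'
from h import *
s=monitor.state(); T=R.from_quat(s['orientation']).as_matrix()
im,d=grab_frame('scene'); W=world('scene',d); L=(W-s['ee_pos'])@T
k=(im.max(2)<80)&(d>0)&(abs(L[...,1])<.035)&(abs(L[...,0])<.016)&(L[...,2]>-.06)&(L[...,2]<.01)&(W[...,2]>.021)
P=L[k]; i=np.argsort(P[:,2])[-6:]; print('tip in tool',P[i].round(4).tolist(),'box',box(W[k][i]).round(4).tolist())
for n in ('top','scene'):
    im,d=grab_frame(n); W=world(n,d)
    for r in finder.cut_out('roll_centre',n):
        P=W[r['mask']&(d>0)]; B=box(P)
        if abs(B[:,1].mean())<.06 and B[:,0].mean()<.1: print(n,'roll p',round(r['p'],2),'lo',np.percentile(B,2,axis=0).round(4),'hi',np.percentile(B,98,axis=0).round(4))
E
python3 st.py 22; python3 tip.py
```

```text
box [[-0.1531  0.0008  0.0041]] tilt 21.81 lateral z -0.0 x.ey -0.0004 f [ 0.1 -0.1 -0.7] q [0.08 0.27 2.2  0.02 0.29 1.53] 10.55 0.250324634831287
turn in tool axes [ 0.     0.003 -0.   ]
tool x,z in box [[0.928, -0.0, 0.371], [0.371, -0.0, -0.928]]
tip in tool [[-0.0032, -0.0095, -0.0284], [0.0011, -0.0099, -0.0279], [-0.0061, -0.01, -0.0277], [-0.0084, -0.01, -0.0277], [0.003, -0.0103, -0.0274], [0.0053, -0.0086, -0.0264]] box [[-0.1666, 0.0103, 0.0293], [-0.1625, 0.0107, 0.0304], [-0.169, 0.0108, 0.0276], [-0.1712, 0.0108, 0.0267], [-0.1605, 0.011, 0.0307], [-0.1579, 0.0094, 0.0306]]
top roll p 0.92 lo [-0.1338 -0.0341  0.0184] hi [-0.0669  0.0326  0.0401]
scene roll p 0.62 lo [-0.1301 -0.0371  0.0158] hi [-0.0632  0.03    0.0393]
```

{"api": "apply_moves", "payload": {
  "commands": [
    [-0.9,0,2.3,0,0,0,0.75],
    [-0.9,0,2.3,0,0,0,0.75],
    [6.5,0,2.6,0,0,0,0.75],
    [6.5,0,2.6,0,0,0,0.75],
    [6.5,0,2.6,0,0,0,0.75],
    [6.5,0,2.6,0,0,0,0.75],
    [6.5,0,2.6,0,0,0,0.75],
    [6.5,0,2.6,0,0,0,0.75],
    [0,0,0,0,0,0,0.75]
  ]
}}

```text
clock: 11.7
ee_pos: [0.4974, 0.0777, 0.0005]
orientation: [0.981, 0.047, 0.19, -0.009]
wrist_force: [-0.7, 0.2, -0.9]
grip_width: 0.249
grip_force: 0.0
```

```bash
python3 st.py 22; python3 tip.py
```

```text
box [[-0.1095  0.0007  0.0005]] tilt 21.93 lateral z -0.001 x.ey -0.0004 f [-0.7  0.2 -0.9] q [0.08 0.35 2.09 0.02 0.32 1.54] 11.7 0.24942898662298563
turn in tool axes [ 0.001  0.001 -0.   ]
tool x,z in box [[0.928, -0.0, 0.374], [0.374, -0.001, -0.928]]
tip in tool [[0.0019, -0.0113, -0.029], [-0.0068, -0.0094, -0.0283], [-0.0054, -0.0101, -0.0272], [0.0014, -0.0102, -0.0272], [0.0034, -0.0105, -0.0269], [-0.0042, -0.0111, -0.0258]] box [[-0.1185, 0.0121, 0.0282], [-0.1263, 0.0101, 0.0243], [-0.1246, 0.0109, 0.0238], [-0.1183, 0.011, 0.0263], [-0.1163, 0.0112, 0.0268], [-0.123, 0.0118, 0.0229]]
top roll p 0.67 lo [-0.1097 -0.033   0.0196] hi [-0.0423  0.0331  0.04  ]
scene roll p 0.87 lo [-0.1062 -0.0364  0.0166] hi [-0.0382  0.039   0.0392]
```

The roll moves straight with the tips, so I keep pushing.

{"api": "apply_moves", "payload": {
  "commands": [
    [6.5,0,2.6,0,0,0,0.75],
    [6.5,0,2.6,0,0,0,0.75],
    [6.5,0,2.6,0,0,0,0.75],
    [6.5,0,2.6,0,0,0,0.75],
    [6.5,0,2.6,0,0,0,0.75],
    [6.5,0,2.6,0,0,0,0.75],
    [6.5,0,2.6,0,0,0,0.75],
    [0,0,0,0,0,0,0.75]
  ]
}}

```text
clock: 12.75
ee_pos: [0.5461, 0.0824, 0.0006]
orientation: [0.981, 0.047, 0.19, -0.009]
wrist_force: [-0.6, 0.6, -0.2]
grip_width: 0.251
grip_force: 0.0
```

```bash
python3 st.py 34; python3 tip.py
```

```text
box [[-0.0605  0.0007  0.0006]] tilt 21.94 lateral z -0.001 x.ey -0.0003 f [-0.6  0.6 -0.2] q [0.08 0.43 1.97 0.01 0.36 1.54] 12.75 0.25081835900489086
turn in tool axes [ 0.001  0.211 -0.   ]
tool x,z in box [[0.928, -0.0, 0.374], [0.374, -0.001, -0.928]]
tip in tool [[-0.0058, -0.0093, -0.027], [0.005, -0.0097, -0.0267], [-0.0038, -0.0096, -0.0267], [0.0069, -0.0099, -0.0264], [0.0003, -0.0099, -0.0263], [-0.0037, -0.0116, -0.0236]] box [[-0.0759, 0.0101, 0.0235], [-0.0658, 0.0104, 0.0273], [-0.074, 0.0103, 0.0239], [-0.0639, 0.0107, 0.0278], [-0.07, 0.0106, 0.0251], [-0.0727, 0.0123, 0.0212]]
top roll p 0.58 lo [-0.0601 -0.0356  0.0145] hi [0.005  0.0334 0.0428]
top roll p 0.22 lo [-0.1932 -0.094   0.0074] hi [0.1198 0.1586 0.1454]
scene roll p 0.61 lo [-0.0586 -0.0367  0.0177] hi [-0.0206  0.0313  0.0393]
```

{"api": "apply_moves", "payload": {
  "commands": [
    [1.9,0,-4.6,0,0,0,0.75],
    [0,0,0,0,0.114,0,0.75],
    [0,0,0,0,0.114,0,0.75],
    [0,0,0,0,0,0,0.75],
    [0,0,0,0,0,0,0.75]
  ]
}}

```text
clock: 13.5
ee_pos: [0.546, 0.087, 0.0057]
orientation: [0.959, 0.049, 0.277, -0.021]
wrist_force: [-0.6, -0.3, -0.3]
grip_width: 0.252
grip_force: 0.0
```

```bash
python3 st.py 35; python3 tip.py
```

```text
box [[-0.0602  0.0052  0.0057]] tilt 32.23 lateral z 0.016 x.ey 0.0005 f [-0.6 -0.3 -0.3] q [0.08 0.4  2.08 0.25 0.1  1.31] 13.5 0.2515343347894251
turn in tool axes [-0.016  0.048  0.   ]
tool x,z in box [[0.846, 0.0, 0.533], [0.533, 0.016, -0.846]]
tip in tool [[-0.0005, -0.0112, -0.0277], [-0.0075, -0.0098, -0.0274], [0.0, -0.0091, -0.0273], [0.0093, -0.0105, -0.0273], [0.0062, -0.0094, -0.0259], [0.0019, -0.011, -0.0241]] box [[-0.0754, 0.016, 0.029], [-0.0813, 0.0146, 0.025], [-0.0748, 0.0139, 0.0289], [-0.067, 0.0153, 0.0339], [-0.0688, 0.0142, 0.031], [-0.0715, 0.0159, 0.0272]]
top roll p 0.63 lo [-0.0603 -0.0332  0.0262] hi [0.0039 0.0328 0.0406]
scene roll p 0.56 lo [-0.0562 -0.0369  0.0173] hi [-0.021   0.0313  0.0398]
```

{"api": "apply_moves", "payload": {
  "commands": [
    [0,4.4,0,-0.016,-0.03,0,0.75],
    [0,0,0,0,0,0,0.75],
    [0,0,0,0,0,0,0.75]
  ]
}}

```text
clock: 14.05
ee_pos: [0.5463, 0.0827, 0.0053]
orientation: [0.963, 0.047, 0.264, -0.013]
wrist_force: [0.2, -0.4, -0.0]
grip_width: 0.253
grip_force: 0.0
```

```bash
python3 st.py 30
```

```text
box [[-0.0602  0.001   0.0053]] tilt 30.62 lateral z 0.001 x.ey 0.0009 f [ 0.2 -0.4 -0. ] q [0.08 0.4  2.06 0.06 0.14 1.49] 14.05 0.25274362873012374
turn in tool axes [-0.001 -0.011  0.001]
tool x,z in box [[0.861, 0.001, 0.509], [0.509, 0.001, -0.861]]
```

{"api": "apply_moves", "payload": {
  "commands": [
    [-1.5,0,2.6,0,0,0,0.75],
    [6,0,3.6,0,0,0,0.75],
    [6,0,3.6,0,0,0,0.75],
    [6,0,3.6,0,0,0,0.75],
    [6,0,3.6,0,0,0,0.75],
    [6,0,3.6,0,0,0,0.75],
    [0,0,0,0,0,0,0.75]
  ]
}}

```text
clock: 14.75
ee_pos: [0.582, 0.086, 0.0022]
orientation: [0.963, 0.047, 0.264, -0.013]
wrist_force: [0.0, -1.0, 1.0]
grip_width: 0.253
grip_force: 0.0
```

```bash
python3 st.py 34; python3 tip.py
```

```text
box [[-0.0244  0.0009  0.0022]] tilt 30.63 lateral z 0.0 x.ey 0.0008 f [ 0. -1.  1.] q [0.08 0.46 1.97 0.04 0.17 1.51] 14.75 0.2529226033909927
turn in tool axes [-0.     0.059  0.001]
tool x,z in box [[0.86, 0.001, 0.51], [0.51, 0.0, -0.86]]
tip in tool [[0.0002, -0.0107, -0.0277], [-0.0042, -0.0091, -0.0273], [0.0029, -0.0086, -0.0272], [0.0051, -0.0086, -0.0269], [0.0, -0.0092, -0.0266], [-0.0027, -0.0096, -0.0263]] box [[-0.0384, 0.0116, 0.026], [-0.042, 0.0099, 0.0235], [-0.0358, 0.0094, 0.027], [-0.0338, 0.0094, 0.0279], [-0.038, 0.01, 0.025], [-0.0401, 0.0104, 0.0234]]
top roll p 0.87 lo [-0.0299 -0.0341  0.0189] hi [0.0044 0.0338 0.0408]
```

{"api": "apply_moves", "payload": {
  "commands": [
    [5,0,3,0,0,0,0.75],
    [5,0,3,0,0,0,0.75],
    [5,0,2,0,0.03,0,0.75],
    [1,0,-1,0,0.03,0,0.75],
    [0,0,0,0,0,0,0.75],
    [0,0,0,0,0,0,0.75]
  ]
}}

```text
clock: 15.6
ee_pos: [0.5985, 0.0876, 0.0041]
orientation: [0.955, 0.046, 0.292, -0.014]
wrist_force: [-0.4, -0.0, -0.1]
grip_width: 0.251
grip_force: 0.0
```

```bash
python3 st.py 34; python3 tip.py
```

```text
box [[-0.0078  0.0009  0.0041]] tilt 33.99 lateral z 0.0 x.ey 0.0007 f [-0.4 -0.  -0.1] q [0.08 0.48 1.96 0.08 0.1  1.48] 15.6 0.2510442658041032
turn in tool axes [-0.     0.     0.001]
tool x,z in box [[0.829, 0.001, 0.559], [0.559, 0.0, -0.829]]
tip in tool [[0.0033, 0.0239, -0.0312], [0.0015, -0.0094, -0.0312], [0.0039, -0.0091, -0.0312], [0.0014, -0.0077, -0.0304], [-0.0064, -0.0088, -0.03], [-0.0072, -0.0112, -0.03]] box [[-0.0226, -0.0231, 0.0319], [-0.0241, 0.0103, 0.0308], [-0.022, 0.01, 0.0322], [-0.0236, 0.0085, 0.0301], [-0.0299, 0.0096, 0.0255], [-0.0306, 0.012, 0.025]]
top roll p 0.8 lo [-0.0165 -0.0286  0.0141] hi [0.0061 0.0298 0.043 ]
```

{"api": "apply_moves", "payload": {
  "commands": [
    [4.1,0,2.8,0,0,0,0.75],
    [4.1,0,2.8,0,0,0,0.75],
    [0,0,0,0,0,0,0.75]
  ]
}}

```text
clock: 16.15
ee_pos: [0.609, 0.0886, 0.0043]
orientation: [0.955, 0.046, 0.293, -0.014]
wrist_force: [-1.0, 0.3, 0.0]
grip_width: 0.249
grip_force: 0.0
```

{"api": "apply_moves", "payload": {
  "commands": [
    [2.5,0,1.7,0,0,0,0.75],
    [2.5,0,1.7,0,0,0,0.75],
    [0,0,0,0,0,0,0.75]
  ]
}}

```text
clock: 16.45
ee_pos: [0.6145, 0.0891, 0.0041]
orientation: [0.955, 0.046, 0.292, -0.014]
wrist_force: [0.4, 0.6, -0.1]
grip_width: 0.252
grip_force: 0.0
```

```bash
python3 st.py 34; python3 tip.py;  python3 - <<'E'
from h import *
im,d=grab_frame('scene'); save(cv2.resize(im[190:350,220:430],None,fx=3.5,fy=3.5),'s6.png')
E
```

```text
box [[0.0082 0.0008 0.0041]] tilt 34.04 lateral z 0.0 x.ey 0.0008 f [ 0.4  0.6 -0.1] q [0.08 0.51 1.92 0.07 0.12 1.49] 16.45 0.25235336479483184
turn in tool axes [-0.    -0.001  0.001]
tool x,z in box [[0.829, 0.001, 0.56], [0.56, 0.0, -0.829]]
tip in tool [[-0.0018, -0.0083, -0.0506], [-0.005, -0.0092, -0.0499], [-0.0085, -0.0103, -0.0488], [-0.0019, -0.0101, -0.0479], [-0.007, -0.0091, -0.0469], [-0.0067, -0.0105, -0.0447]] box [[-0.0216, 0.0092, 0.045], [-0.0238, 0.01, 0.0427], [-0.0261, 0.0112, 0.0397], [-0.0202, 0.0109, 0.0427], [-0.0239, 0.0099, 0.039], [-0.0223, 0.0113, 0.0374]]
```

View pics/s6.png

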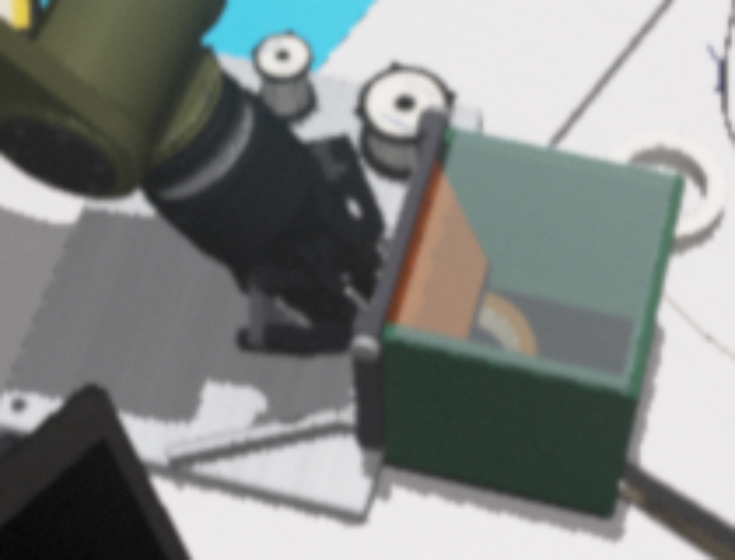

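The crop shows the flap lifted and the roll inside at (510,325). The hand is clear of the header and there is no force, so I go on in small steps.

{"api": "apply_moves", "payload": {
  "commands": [
    [2.5,0,1.7,0,0,0,0.75],
    [2.5,0,1.7,0,0,0,0.75],
    [0,0,0,0,0,0,0.75]
  ]
}}

```text
clock: 17.05
ee_pos: [0.6207, 0.0897, 0.0041]
orientation: [0.955, 0.046, 0.292, -0.014]
wrist_force: [-0.3, -0.9, 0.2]
grip_width: 0.25
grip_force: 0.0
```

{"api": "apply_moves", "payload": {
  "commands": [
    [1.7,0,1.1,0,0,0,0.75],
    [1.7,0,1.1,0,0,0,0.75],
    [0,0,0,0,0,0,0.75]
  ]
}}

```text
clock: 17.35
ee_pos: [0.6245, 0.0901, 0.0042]
orientation: [0.955, 0.046, 0.292, -0.014]
wrist_force: [0.0, 0.2, 0.1]
grip_width: 0.249
grip_force: 0.0
```

```bash
cat > roll.py <<'E'
from h import *
import sys
for n in ('top','scene'):
    im,d=grab_frame(n); W=world(n,d); B=box(W.reshape(-1,3)).reshape(W.shape)
    for r in finder.cut_out('roll_centre',n):
        b=B[r['mask']&(d>0)]
        if len(b) and abs(b[:,1].mean())<.06: print(n,round(r['p'],2),r['extent'],np.percentile(b,3,axis=0).round(3),np.percentile(b,97,axis=0).round(3))
    if n=='scene' and len(sys.argv)>1: save(cv2.resize(im[190:350,220:430],None,fx=3.5,fy=3.5),sys.argv[1])
E
python3 st.py 34; python3 roll.py s7.png
```

```text
box [[0.0183 0.0008 0.0042]] tilt 34.04 lateral z 0.0 x.ey 0.0008 f [0.  0.2 0.1] q [0.08 0.52 1.89 0.06 0.13 1.5 ] 17.35 0.2494735063250849
turn in tool axes [-0.    -0.001  0.001]
tool x,z in box [[0.829, 0.001, 0.56], [0.56, 0.0, -0.829]]
top 0.42 [353.4, 231.6, 383.7, 243.5] [ 0.006 -0.029  0.016] [0.025 0.029 0.028]
```

View pics/s7.png

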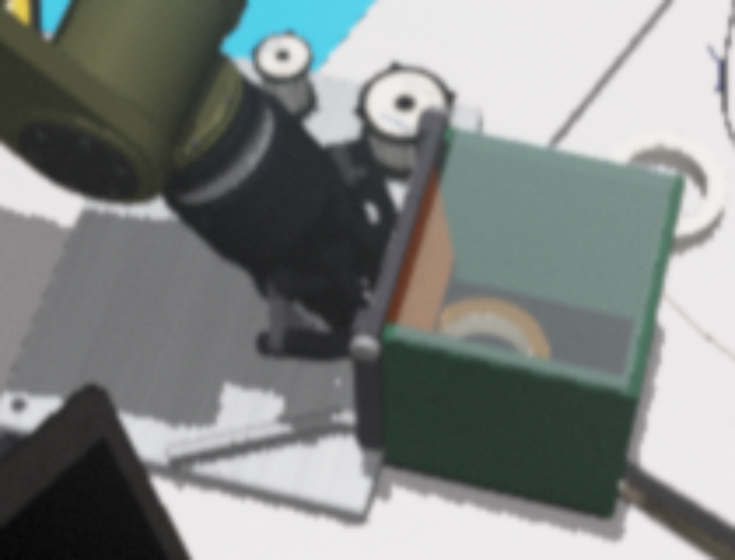

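The crop shows the roll mostly down at (495,325) with the flap lower. I push a little further for certainty, then withdraw straight back.

{"api": "apply_moves", "payload": {
  "commands": [
    [1.7,0,1.1,0,0,0,0.75],
    [1.7,0,1.1,0,0,0,0.75],
    [0.8,0,0.6,0,0,0,0.75],
    [0,0,0,0,0,0,0.75]
  ]
}}

```text
clock: 17.95
ee_pos: [0.6294, 0.0906, 0.0041]
orientation: [0.955, 0.046, 0.292, -0.014]
wrist_force: [-0.1, 1.0, 0.5]
grip_width: 0.25
grip_force: 0.3
```

```bash
python3 st.py 34; python3 - <<'E'
from h import *
im,d=grab_frame('top'); W=world('top',d); B=box(W.reshape(-1,3)).reshape(W.shape)
k=(d>0)&(abs(B[...,1])<.045)&(B[...,0]>.004)&(B[...,0]<.115)&(B[...,2]<.06)
# height profile along x on the midline +-30
for x in np.arange(.005,.115,.008):
    q=B[k&(abs(B[...,0]-x)<.004)]; print(round(x,3),len(q),np.percentile(q[:,2],[10,50,90]).round(3) if len(q) else '')
i,d=grab_frame('wrist'); save(i,'w8.png')
E
```

```text
box [[0.0232 0.0009 0.0041]] tilt 34.03 lateral z 0.0 x.ey 0.0008 f [-0.1  1.   0.5] q [0.08 0.53 1.88 0.06 0.14 1.5 ] 17.95 0.24991447557527627
turn in tool axes [-0.    -0.001  0.001]
tool x,z in box [[0.829, 0.001, 0.56], [0.56, 0.0, -0.829]]
0.005 86 [0.003 0.006 0.028]
0.013 10 [0.002 0.004 0.005]
0.021 93 [0.006 0.025 0.038]
0.029 70 [0.002 0.004 0.012]
0.037 0 
0.045 0 
0.053 0 
0.061 0 
0.069 0 
0.077 0 
0.085 0 
0.093 0 
0.101 0 
0.109 0
```

{"api": "apply_moves", "payload": {
  "commands": [
    [-4.1,0,-2.8,0,0,0,0.75],
    [-4.1,0,-2.8,0,0,0,0.75],
    [-4.1,0,-2.8,0,0,0,0.75],
    [-4.1,0,-2.8,0,0,0,0.75],
    [-4.1,0,-2.8,0,0,0,0.75],
    [-4.1,0,-2.8,0,-0.03,0,0.75],
    [-4.1,0,-2.8,0,-0.03,0,0.75],
    [-4.1,0,-2.8,0,-0.03,0,0.75],
    [-6,0,-4,0,-0.03,0,0.75],
    [-6,0,-4,0,-0.03,0,0.75]
  ]
}}

```text
clock: 19.05
ee_pos: [0.5749, 0.0853, 0.0062]
orientation: [0.974, 0.047, 0.219, -0.01]
wrist_force: [-0.1, 0.7, -0.4]
grip_width: 0.254
grip_force: 0.0
```

```bash
python3 st.py 22; python3 roll.py s9.png
```

```text
box [[-0.0316  0.0008  0.0062]] tilt 25.36 lateral z 0.0 x.ey 0.0008 f [-0.1  0.7 -0.4] q [0.08 0.45 1.93 0.02 0.32 1.54] 19.05 0.2541581690073646
turn in tool axes [-0.    -0.059  0.001]
tool x,z in box [[0.904, 0.001, 0.428], [0.428, 0.0, -0.904]]
top 0.64 [352.5, 232.0, 386.9, 236.7] [ 0.01 -0.03  0.02] [0.025 0.027 0.133]
```

View pics/s9.png

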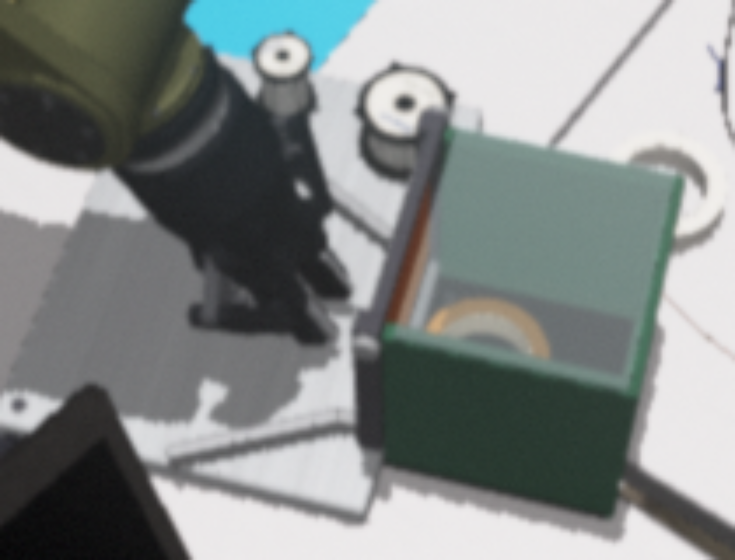

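The crop shows the hand out, the flap hanging as at the start, and the roll inside at (490,325). I move the hand well clear and check the numbers.

{"api": "apply_moves", "payload": {
  "commands": [
    [-9,0,-4,0,0,0,0.75],
    [-9,0,-4,0,0,0,0.75],
    [-9,0,-4,0,0,0,0.75],
    [-9,0,-4,0,0,0,0.75],
    [-5,0,-8,0,0,0,0.75],
    [4,0,-9,0,0,0,0.75],
    [8,0,-18,0,0,0,0.75],
    [8,0,-18,0,0,0,0.75],
    [8,0,-18,0,0,0,0.75],
    [0,0,0,0,0,0,0.75]
  ]
}}

```text
clock: 20.25
ee_pos: [0.5282, 0.0808, 0.0827]
orientation: [0.974, 0.047, 0.223, -0.011]
wrist_force: [-0.1, -0.6, 0.4]
grip_width: 0.245
grip_force: 0.0
```

```bash
python3 st.py; python3 - <<'E'
from h import *
def rays(n,im,d,z,ci):
    Rm=R.from_rotvec(np.ravel(ci['rvec'])).as_matrix(); c=-Rm.T@np.ravel(ci['tvec'])
    v,u=np.indices(d.shape); D=np.dstack([(u-ci['cx'])/ci['fx'],(v-ci['cy'])/ci['fy'],np.ones(d.shape)])@Rm
    return box((c+D*((z-c[2])/D[...,2])[...,None]).reshape(-1,3)).reshape(D.shape)
for n in ('scene','top'):
    ci=camera_info(n); im,d=grab_frame(n); B=rays(n,im,d,.025,ci)
    hsv=cv2.cvtColor(im,cv2.COLOR_RGB2HSV)
    k=(hsv[...,0]>5)&(hsv[...,0]<28)&(hsv[...,1]>(75 if n=='scene' else 60))&(hsv[...,2]>90)&(abs(B[...,1])<.055)&(B[...,0]>-.02)&(B[...,0]<.125)
    b=B[k]; 
    if len(b)<10: print(n,len(b)); continue
    c,r=cv2.minEnclosingCircle(b[:,:2].astype(np.float32)); print(n,len(b),'lo',b.min(0).round(3),'hi',b.max(0).round(3),'circle',np.round(c,3),round(r,4))
    # robust fit: points should lie between radii 27..36
    from scipy.optimize import least_squares
    f=least_squares(lambda p:(lambda q:np.maximum(q-.036,0)+np.maximum(.026-q,0))(np.hypot(b[:,0]-p[0],b[:,1]-p[1])),[.05,0],loss='soft_l1',f_scale=.002); print('fit centre',f.x.round(4),f.cost)
ci=camera_info('wrist'); im,d=grab_frame('wrist'); W=world('wrist',d,ci=ci); B=box(W.reshape(-1,3)).reshape(W.shape)
for r in finder.cut_out('flap','wrist')[:1]:
    b=B[r['mask']&(d>0)]; p=np.polyfit(b[:,2],b[:,0],1); print('flap',r['p'],np.percentile(b,[3,50,97],axis=0).round(4).tolist(),'slope angle',np.arctan(p[0]).round(3))
for k in ('solder_reel','braid_reel','big_reel'):
  for n in ('scene',):
    im,d=grab_frame(n); W=world(n,d)
    for r in finder.cut_out(k,n)[:2]: print(k,round(r['p'],2),np.round(r['extent']),world(n,d)[r['mask']&(d>0)].mean(0).round(3))
E
```

```text
box [[-0.0785  0.0008  0.0827]] tilt 25.74 lateral z -0.0 x.ey 0.0009 f [-0.1 -0.6  0.4] q [0.08 0.21 2.03 0.02 0.45 1.54] 20.25 0.2454144989112561
tool x,z in box [[0.901, 0.001, 0.434], [0.434, -0.0, -0.901]]
scene 74 lo [-0.01   0.008  0.025] hi [0.019 0.055 0.025] circle [0.005 0.032] 0.0264
fit centre [0.0193 0.0412] 5.304414059174805e-05
top 336 lo [ 0.027 -0.035  0.025] hi [0.076 0.035 0.025] circle [0.042 0.   ] 0.0353
fit centre [ 0.0409 -0.0004] 0.0
flap 0.63 [[-0.0055, -0.0469, 0.036], [-0.0031, -0.0002, 0.1086], [-0.0025, 0.0463, 0.1407]] slope angle -0.011
solder_reel 0.65 [291. 202. 307. 224.] [0.485 0.213 0.044]
braid_reel 0.16 [218. 209. 414. 340.] [0.593 0.07  0.068]
big_reel 0.61 [321. 208. 349. 243.] [0.558 0.207 0.047]
```

The flap is shut. The roll's rear edge computes to be right at the step, so I check that it lies flat and is not perched.

```bash
python3 - <<'E'
from h import *
K=lambda c:np.array([[c['fx'],0,c['cx']],[0,c['fy'],c['cy']],[0,0,1.]])
def ring(xc,pitch,zc,rad,top=True):
    a=np.linspace(0,2*np.pi,240); l=np.c_[rad*np.cos(a),rad*np.sin(a),np.full(240,.0095)]
    l=R.from_euler('y',pitch).apply(l)+[xc,0,zc]
    return O+np.outer(l[:,0],ex)+np.outer(l[:,1],ey)+np.outer(l[:,2],[0,0,1])
for n in ('top','scene'):
    ci=camera_info(n); im,d=grab_frame(n); W=world(n,d); B=box(W.reshape(-1,3)).reshape(W.shape)
    k=(d>0)&(B[...,0]>.003)&(B[...,0]<.119)&(abs(B[...,1])<.05)&(B[...,2]<.1); print(n,'pts under roof',k.sum())
    if k.sum(): print(np.round(np.percentile(B[k],[5,25,50,75,95],axis=0),3).tolist())
    hsv=cv2.cvtColor(im,cv2.COLOR_RGB2HSV)
    # ring colour: roll tint = red minus blue, relative to surroundings
    rb=im[...,0].astype(float)-im[...,2]
    best=[]
    for lab,pitches in (('flat',[0.]),('perched',[.12,.17,.21])):
        for p in pitches:
            for xc in np.arange(.03,.086,.002):
                zc=.0155 if p==0 else .006+.036*np.sin(p)+.0095*np.cos(p)
                # polygon of top face annulus
                m=np.zeros(d.shape,np.uint8)
                for rad,c in ((.036,1),(.0268,0)):
                    uv=cv2.projectPoints(ring(xc,p,zc,rad),np.ravel(ci['rvec']),np.ravel(ci['tvec']),K(ci),None)[0]
                    cv2.fillPoly(m,[np.round(uv*16).astype(np.int32)],c,shift=4)
                # ring of pixels outside/inside
                big=cv2.dilate(m,np.ones((5,5),np.uint8))-m
                best.append((rb[m>0].mean()-rb[big>0].mean(),lab,p,round(xc,3)))
    best.sort(reverse=True); print(n,[(round(b[0],1),)+b[1:] for b in best[:6]])
E
```

```text
top pts under roof 183
[[0.02, -0.045, 0.002], [0.023, -0.023, 0.004], [0.025, 0.0, 0.006], [0.026, 0.027, 0.022], [0.028, 0.047, 0.025]]
top [(np.float64(18.7), 'perched', 0.21, np.float64(0.04)), (np.float64(18.3), 'perched', 0.17, np.float64(0.04)), (np.float64(17.6), 'perched', 0.21, np.float64(0.038)), (np.float64(17.4), 'perched', 0.12, np.float64(0.04)), (np.float64(17.1), 'perched', 0.17, np.float64(0.038)), (np.float64(16.9), 'flat', 0.0, np.float64(0.04))]
scene pts under roof 0
scene [(np.float64(12.9), 'flat', 0.0, np.float64(0.044)), (np.float64(11.5), 'flat', 0.0, np.float64(0.042)), (np.float64(11.2), 'flat', 0.0, np.float64(0.046)), (np.float64(8.5), 'flat', 0.0, np.float64(0.048)), (np.float64(8.4), 'perched', 0.12, np.float64(0.044)), (np.float64(8.2), 'perched', 0.12, np.float64(0.046))]
```

Direct depth at x = 20–28 mm puts the roll's top at z ≈ 22–25 mm. That matches lying flat on the 6 mm floor; perched on the step it would read about 33 mm. The scene fit also says flat, with the centre at x ≈ 43 mm. I hand the job in.

```bash
python3 -c "
from h import *
print(order.close_job())"
```

```text
the job is handed in; nothing more can be done
None
```

The job is handed in: the amber roll lies flat on the box floor just past the step, the flap measured shut, the hand is clear, and the last check found the solder and big reels in place but not the braid reel (a false match only), which the hand's path kept well away from.

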